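# Right the fallen forming punch and load the die

## Task

One of the forming punches has tipped over in its lane and its orange head hangs over the round die. Tip it back upright in its gap in the lane, without lifting it out of the lane, then lay the round brass blank flat in the round recess of the die. Leave the other punches standing where they are and leave the square blank alone.

Things in the scene. Friction and masses are not known exactly. Their poses are not given: they have to be found in the camera images.
- station: Fixed grey base plate 190 (x) by 320 (y) by 10 thick on the bench, new place and yaw each time; origin at the centre of its underside, z up. The punch lane runs along y: floor 10 above the bench, clear width 90 (x -5 to 85), dark steel back wall at x 85 to 95 (top 60 above the bench), low end walls at y = +-152 (top 40). Two die tiles lie in front of the lane, towards the robot (-x).
- die_round: Fixed steel tile 72 x 72 x 14 with a round recess, lying on the station's base plate in front of the rail; origin at the centre of its underside (10 above the bench), axes parallel to the station's; at station x = -54, y = +38 or -38 (the other place holds the square die). Tile top 24 above the bench.
- die_round_hole0 (a point): Centre of the mouth of the round recess, at the tile's top face. The recess is 46 in diameter and 3 deep with a flat floor and a 1 mm chamfer, centred on the tile.
- die_square: Fixed steel tile of the same size with a 44 x 44 square recess 3 deep; not used. Origin as for die_round.
- punch_fallen: The tipped punch, loose, about 0.17 kg: square aluminium foot 46 x 46 x 14, white shank 28 in diameter up to 88, orange ball head; 112 long, mass centre 37 up. Origin: centre of its underside, z to the head. A foot edge is on the lane floor 35 from the rail's inner face, the shank rests on the rail, the axis rises about 33 degrees above level towards the robot (station -x).
- station_rail (a point): Middle of the top of the dark steel front rail between lane and dies (station x -15 to -5, y -160 to 160, top 44 above the bench).
- punch_fallen_head (a point): Centre of the orange ball head (38 in diameter), 93 up the punch's axis; at first about 81 above the bench, over the round die. Pushed there level, away from the robot, the punch pivots about its foot edge, which may slip back a few mm (let the finger rise with the head, or its friction holds the head down), and once its axis is steeper than about 58 degrees it drops onto its foot by itself.
- punch_a: forming punch like the fallen one (same foot and shank), standing upright in the lane as a neighbour, origin at the centre of its underside, z up its axis; head blue, 34 in diameter. It stands behind the square die.
- punch_b: forming punch like the fallen one (same foot and shank), standing upright in the lane as a neighbour, origin at the centre of its underside, z up its axis; head green, 40 in diameter. It stands at the -y end of the lane.
- punch_c: forming punch like the fallen one (same foot and shank), standing upright in the lane as a neighbour, origin at the centre of its underside, z up its axis; head grey, 36 in diameter. It stands at the +y end. Punches stand about 76 apart along the lane, at station x about +45.
- board: Fixed soldering board to the left of the station: plaster slab 190 (x) by 124 (y), top 20 above the bench, on a rusty steel plate; origin at the centre of its underside. The two blanks lie on it, one at x about -48, one at +48.
- blank_round: Loose round brass blank, 42 in diameter, 12 thick, 0.14 kg, lying flat on the board; origin at the centre of its underside, z up.
- blank_round_center (a point): Centre of the round blank, 6 above its underside.
- blank_square: Loose square copper blank 40 x 40 x 12, lying on the board about 96 from the round one; origin at the centre of its underside. Not used.
Mind the look-alikes: they are no part of the job. What is shaped like the punch_fallen but turquoise is not meant.

How it is judged:
By the outcome, as a careful person would: the job done as asked, in the order asked, and still so for the second after the job is handed in, with the robot touching nothing.
It also fails if it takes over 61 s, if anything falls off the work surface, if the arm or the gripper's body presses on something with over 40 N, if the wrist force passes 120 N, or if a joint passes its speed limit or range.

## Robot

A 7-joint arm with a two-finger parallel gripper is mounted at the origin on the work surface. World frame = base frame: x ahead of the robot, y to its left, z up, the work surface at z = 0. Lengths are in m, angles in rad, forces in N, time in s.
With the tool pointing down it reaches from about 0.4 to 0.875 m from the base axis. Payload 19.3 kg.
Tool frame: the origin (TCP) lies midway between the tips of the shut fingers; the grasp point (between the pads) lies r.grasp_offset behind it (r.grasp_offset is the distance from the TCP to the grasp point, in m); z points along the fingers, y is the line along which they close (so a half turn about z gives the same grasp; the last joint's range is limited). The gripper opens to 85 mm and grips with 20 to 120 N. Pads are 22 mm wide; open, the fingers measure 114 mm over their backs; the gripper's body (76 mm by 85 mm) begins 54 mm behind the grasp point. The pads swing forward as they close: fully open they stand 13 mm farther back than shut.
Start: joints at [-1.299, 0.521, -0.036, 1.599, 0.021, 1.021, -0.113], TCP at [0.21, 0.589, 0.205] pointing down, gripper open.
Joint ranges: [-2.91, 2.91], [-0.3, 2.13], [-1.5, 1.42], [0.17, 2.43], [-1.26, 4.41], [0.16, 1.93], [-2.52, 2.52]. Speed limits (rad/s): [1.89, 1.89, 2.39, 2.39, 3.01, 3.01, 3.01].

## Interface

Orientations are given as a 3x3 rotation matrix whose columns are the frame's x, y, z axes.
In Python, from plant import r gives the robot as it stands.
- The arm moves only by the shell command python3 -m creep 'ROWS' [FORCE]. ROWS is a JSON object of lists of equal length, an entry for each row: "travel": the shift along the tool's x, y, z in m, a list of three; "delta_rot": the turn, a rotation vector about the tool's x, y, z in degrees, a list of three; "claw": the closure, from 0 (fully open) to 1 (shut). A call has 1 to 5 rows; each row shifts and turns the commanded pose from where the row before left it, along the tool's axes as they then stand; what a row does not reach is not made up. A row lasts 1/12 s, in which the tool goes at most 41.7 mm and 7.16 degrees, less where a joint would pass 70% of its speed; a pose out of reach is approached as far as the arm can. A call with a gripper value outside its range is refused whole. The fingers move at their own pace and stop on an object; FORCE is the grip in N (left out, the last holds). Time passes only in rows, so rows that do not move let the fingers close. It gives the time, the measured TCP pose, the force, the opening and the grip force at its end, in the units of the state.
- r.observe(): the state, without advancing time (a new reading comes with each control period).
- r.grab_frame(name): name is "scene" or "side" or "wrist"; returns the picture (480x640x3 uint8, red, green, blue); there is no depth.
- r.get_calibration(name): a dict with "vertical_fov" (degrees; the focal length in pixels is half the picture's height over the tangent of half this angle, whatever the lens; pixels are square), "cx", "cy" (the principal point, pixels), "D" ([k1, k2, p1, p2, k3] as OpenCV has them; the pictures are not rectified), "R" (3x3) and "t" (3): a world point X has camera coordinates R X + t; the wrist camera has in their place "mount" (4x4, takes a point from camera to tool coordinates, whose origin is the TCP and whose axes are the flange's). Camera axes: x right, y down, z forward; pixel columns grow to the right and rows downward; lengths in m; the calibration is good to about 2 mm. A picture is of the moment at which its call begins: read the wrist's pose just before it. get_calibration takes no time and is no camera call.
- r.close_job(): hands the job in; it is judged then, once.
The state is a dict: "clock": time; "joint_pos": joint angles; "qvel": joint speeds; "tau": joint torques, N m; "position": TCP position; "ee_rot": TCP orientation; "contact_force": force on the tool from outside, world axes, zero at the start; "ft_torque": the same for the moment, N m; "finger_gap": opening from 0.0 (shut) to 1.0 (fully open); "grip_force": force on a finger pad.
Only numpy, scipy, OpenCV 4.12 (cv2) and the standard library are available. Lean on these libraries where they do the work, as an engineer would, in place of code of your own. Each camera call takes 0.05 s, during which the arm holds its last target. There are 200 camera calls.

## Working session

There is one attempt and no reset: what is moved stays moved. The work goes in short steps, Python scripts to look and compute and a shell command to move; the robot and the scene stay as the last step left them, time stands still between calls to the robot, and variables do not carry over. Pictures are saved under pics/ and viewed, at most 10 in all, crops included, and the job is handed in when it is done.

```bash
mkdir -p pics; ls
cat > h.py <<'E'
import numpy as np, cv2
from plant import r
def cam(n,st=None):
    c=r.get_calibration(n); f=240/np.tan(np.radians(c["vertical_fov"])/2)
    K=np.array([[f,0,c["cx"]],[0,f,c["cy"]],[0,0,1.]]); D=np.array(c["D"],float)
    if "R" in c: R=np.array(c["R"]);t=np.array(c["t"])
    else:
        M=np.array(c["mount"]);A=np.array(st["ee_rot"]);p=np.array(st["position"])
        Rw=A@M[:3,:3];pw=A@M[:3,3]+p;R=Rw.T;t=-R@pw
    return K,D,R,t
def ray(C,uv):
    K,D,R,t=C
    q=cv2.undistortPoints(np.array([[uv]],float),K,D)[0,0]
    d=R.T@np.array([q[0],q[1],1]);return -R.T@t,d/np.linalg.norm(d)
def onz(C,uv,z):
    o,d=ray(C,uv);return o+d*(z-o[2])/d[2]
def tri(rays):
    A=sum(np.eye(3)-np.outer(d,d) for o,d in rays);b=sum((np.eye(3)-np.outer(d,d))@o for o,d in rays)
    x=np.linalg.solve(A,b);return x,[np.linalg.norm((np.eye(3)-np.outer(d,d))@(x-o)) for o,d in rays]
def proj(C,X):
    K,D,R,t=C
    return cv2.projectPoints(np.array(X,float).reshape(-1,3),cv2.Rodrigues(R)[0],t,K,D)[0][:,0]
E
python3 - <<'E'
from h import *
s=r.observe();print({k:np.round(v,3).tolist() for k,v in s.items()},r.grasp_offset)
for n in("scene","side","wrist"):
    im=r.grab_frame(n);cv2.imwrite(f"pics/{n}0.png",im[...,::-1])
    C=cam(n,s);print(n,C[0][0,0],C[1],(-C[2].T@C[3]).round(3),C[2].round(2).tolist())
E
```

```text
pics
{'clock': 0.0, 'joint_pos': [-1.299, 0.522, -0.036, 1.6, 0.021, 1.021, -0.113], 'qvel': [-0.001, -0.001, -0.0, -0.0, 0.001, 0.001, 0.0], 'tau': [-0.0, -92.711, 1.98, -36.992, 0.018, 0.008, 0.0], 'position': [0.209, 0.588, 0.205], 'ee_rot': [[-0.942, 0.335, -0.0], [0.335, 0.942, -0.001], [-0.0, -0.001, -1.0]], 'contact_force': [-0.507, -0.39, -0.104], 'ft_torque': [-0.037, 0.046, 0.02], 'grip_force': 0.0, 'finger_gap': 0.998} 0.0187
scene 457.23047702851306 [-0.00149831  0.          0.          0.          0.        ] [0.895 0.37  0.715] [[-0.77, 0.63, -0.0], [0.48, 0.59, -0.65], [-0.41, -0.5, -0.76]]
side 563.5543578344532 [-0.07024964  0.          0.          0.          0.        ] [ 0.481 -0.864  0.709] [[1.0, -0.08, 0.0], [-0.04, -0.6, -0.8], [0.07, 0.79, -0.61]]
wrist 374.84627232224204 [0.01330589 0.         0.         0.         0.        ] [0.142 0.614 0.373] [[0.33, 0.94, -0.0], [0.9, -0.32, 0.28], [0.27, -0.1, -0.96]]
```

View pics/scene0.png

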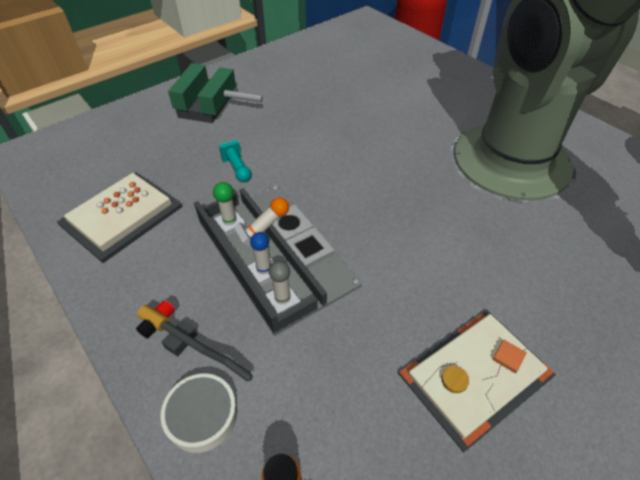

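View pics/side0.png

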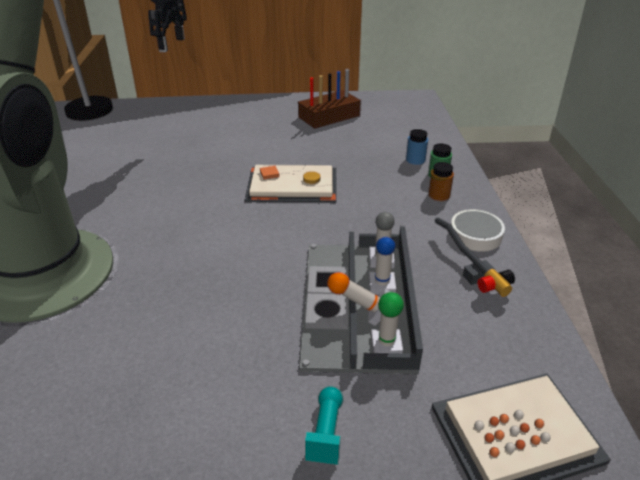

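The scene view shows the fallen punch's orange head at (280,206), the round recess at (289,221) and the brass blank at (455,378). In the side view they are at (338,283), (328,308) and (312,177). Next I triangulate from colour blobs.

```bash
cat > m.py <<'E'
from h import *
def blob(im,lo,hi,near,box=28):
    hsv=cv2.cvtColor(im,cv2.COLOR_RGB2HSV);m=cv2.inRange(hsv,np.array(lo),np.array(hi))
    w=np.zeros_like(m);u,v=near;w[max(0,v-box):v+box,max(0,u-box):u+box]=255;m&=w
    n,l,s,c=cv2.connectedComponentsWithStats(m)
    i=1+np.argmax(s[1:,4]);return c[i],s[i].tolist(),(l==i)
E
python3 - <<'E'
from m import *
S=r.observe();I={n:cv2.imread(f"pics/{n}0.png")[...,::-1].copy() for n in("scene","side")}
C={n:cam(n) for n in I}
T={"orange":((5,190,120),(17,255,255),(280,206),(338,283)),
"blue":((105,120,50),(125,255,255),(260,241),(385,245)),
"green":((50,120,40),(75,255,255),(223,191),(391,304)),
"grey":((0,0,60),(179,60,125),(279,270),(385,220)),
"brass":((14,150,90),(24,255,255),(455,378),(312,177)),
"copper":((4,140,90),(13,255,255),(508,355),(270,172)),
"hole":((0,0,0),(179,255,50),(289,221),(328,308))}
P={}
for k,(lo,hi,a,b) in T.items():
    bx=16 if k in("grey","hole") else 24
    ca,sa,_=blob(I["scene"],lo,hi,a,bx);cb,sb,_=blob(I["side"],lo,hi,b,bx)
    x,e=tri([ray(C["scene"],ca),ray(C["side"],cb)]);P[k]=x
    print(k,ca.round(1),sa,cb.round(1),sb,x.round(4),np.round(e,4))
d=P["green"]-P["blue"];print("spacings",np.linalg.norm((P["green"]-P["blue"])[:2]),np.linalg.norm((P["grey"]-P["blue"])[:2]))
y=(P["grey"]-P["green"])[:2];print("yaw of station",np.degrees(np.arctan2(-y[0],y[1])))
E
```

```text
orange [279.5 206. ] [271, 198, 17, 18, 224] [338.  282.2] [329, 273, 20, 20, 322] [ 0.5641 -0.1612  0.0817] [0.0002 0.0002]
blue [259.5 241. ] [251, 233, 18, 17, 254] [385.5 245.4] [376, 237, 20, 18, 268] [ 0.6533 -0.0956  0.1041] [0.0002 0.0002]
green [222.9 191.9] [213, 183, 21, 19, 305] [390.8 304.2] [379, 292, 25, 25, 472] [ 0.6374 -0.2426  0.1037] [0. 0.]
grey [279.8 270. ] [263, 254, 32, 32, 714] [383.2 224.2] [369, 210, 32, 26, 615] [ 0.6611 -0.0254  0.0992] [0.0003 0.0003]
brass [454.8 378.8] [442, 366, 26, 26, 512] [311.2 177.1] [304, 172, 16, 11, 138] [0.5454 0.2736 0.0266] [0.0002 0.0002]
copper [509.2 355.9] [494, 341, 31, 31, 564] [269.  172.2] [261, 166, 17, 13, 160] [0.4468 0.3042 0.0261] [0.0001 0.0001]
hole [288.7 222.1] [279, 216, 20, 13, 209] [326.9 308.5] [315, 301, 24, 16, 294] [ 0.5457 -0.1616  0.0224] [0. 0.]
spacings 0.14793731856808334 0.07063773643662918
yaw of station -6.2318249089385995
```

View pics/wrist0.png

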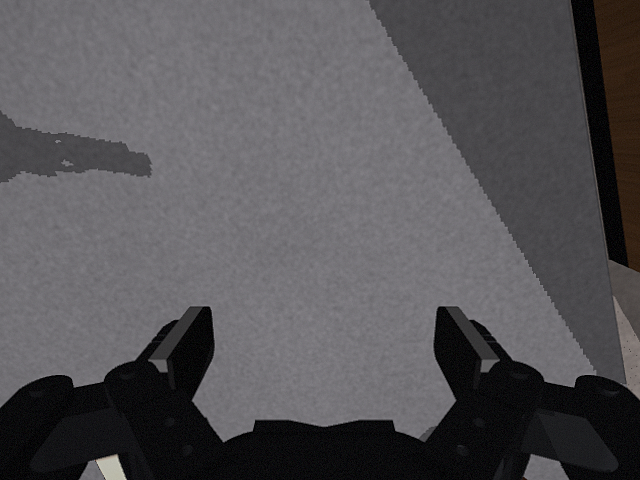

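```bash
python3 -m creep '{"travel":[[0,0,0],[0,0,0],[-0.03,-0.023,0],[-0.03,-0.023,0],[-0.03,-0.023,0]],"delta_rot":[[0,0,-6.7],[0,0,-6.7],[0,0,0],[0,0,0],[0,0,0]],"claw":[0,0,0,0,0]}' && python3 -m creep '{"travel":[[-0.03,-0.023,0],[-0.03,-0.023,0],[-0.03,-0.023,0],[-0.03,-0.023,0],[-0.03,-0.023,0]],"delta_rot":[[0,0,0],[0,0,0],[0,0,0],[0,0,0],[0,0,0]],"claw":[0,0,0,0,0]}' && python3 -m creep '{"travel":[[-0.03,-0.023,0],[-0.03,-0.023,0],[-0.03,-0.023,0],[-0.03,-0.023,0],[0,0,0]],"delta_rot":[[0,0,0],[0,0,0],[0,0,0],[0,0,0],[0,0,0]],"claw":[0,0,0,0,0]}'
python3 - <<'E'
from h import *
s=r.observe();print(np.round(s["ee_rot"],3).tolist(),np.round(s["joint_pos"],2))
cv2.imwrite("pics/w1.png",r.grab_frame("wrist")[...,::-1])
np.savez("pics/w1.npz",p=s["position"],R=s["ee_rot"])
E
```

```text
clock: 0.57
position: [0.2921, 0.5094, 0.2048]
ee_rot: [[-0.994, 0.107, -0.0], [0.107, 0.994, -0.001], [0.0, -0.001, -1.0]]
contact_force: [1.5, 0.7, -0.0]
finger_gap: 1.0
grip_force: 0.0
clock: 0.98
position: [0.4293, 0.3785, 0.2052]
ee_rot: [[-0.994, 0.108, -0.0], [0.108, 0.994, -0.0], [0.0, -0.0, -1.0]]
contact_force: [1.0, 0.9, 0.6]
finger_gap: 1.0
grip_force: 0.0
clock: 1.4
position: [0.5426, 0.2686, 0.2049]
ee_rot: [[-0.993, 0.116, 0.002], [0.116, 0.993, -0.003], [-0.002, -0.003, -1.0]]
contact_force: [0.2, -1.5, -0.1]
finger_gap: 1.003
grip_force: 0.0
[[-0.993, 0.116, 0.002], [0.116, 0.993, -0.003], [-0.002, -0.003, -1.0]] [-0.56  0.49 -0.    1.66  0.01  1.    0.89]
```

View pics/w1.png

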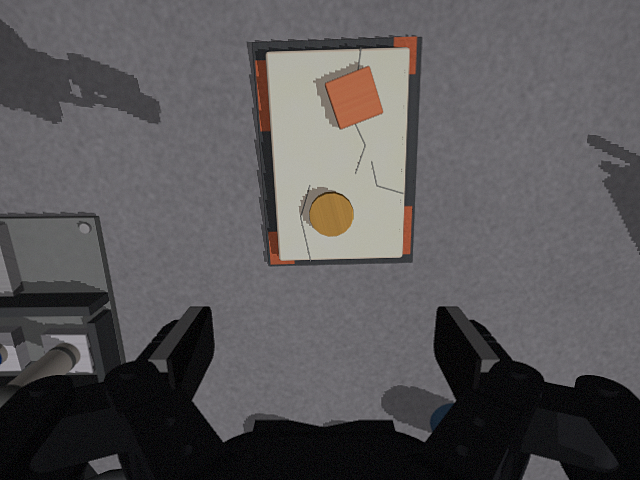

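The wrist view shows the round blank at (331,214) and the copper square at (355,97), both flat and well clear of each other. Now I move to the push start.

```bash
python3 -m creep '{"travel":[[-0.002,-0.038,0],[-0.002,-0.038,0],[-0.002,-0.038,0],[-0.002,-0.038,0],[-0.002,-0.038,0]],"delta_rot":[[0,0,0],[0,0,0],[0,0,0],[0,0,0],[0,0,0]],"claw":[1,1,1,1,1]}' >/dev/null&& python3 -m creep '{"travel":[[-0.002,-0.038,0],[-0.002,-0.038,0],[-0.002,-0.038,0],[-0.002,-0.038,0],[-0.002,-0.038,0]],"delta_rot":[[0,0,0],[0,0,0],[0,0,0],[0,0,0],[0,0,0]],"claw":[1,1,1,1,1]}' >/dev/null&& python3 -m creep '{"travel":[[-0.002,-0.038,0],[0,0,0],[0,0,0]],"delta_rot":[[0,0,0],[0,0,0],[0,0,0]],"claw":[1,1,1]}'
python3 - <<'E'
from h import *
from m import blob
w=np.load("pics/w1.npz");C1=cam("wrist",dict(position=w["p"],ee_rot=w["R"]))
im=cv2.imread("pics/w1.png")[...,::-1].copy()
c,st,_=blob(im,(14,150,90),(24,255,255),(331,214),40)
S=cam("scene");D=cam("side")
x,e=tri([ray(C1,c),ray(S,(454.8,378.8)),ray(D,(311.2,177.1))]);print("brass",c,st,x.round(4),np.round(e,4),onz(C1,c,.032))
s=r.observe();p=np.array(s["position"]);A=np.array(s["ee_rot"])
H=np.array([.5641,-.1612,.0817]);ux=np.array([.994,-.108,0])
T=H-.05*ux;T[2]=.075
print("tool shift to push start",(A.T@(T-p)).round(4),"joints",np.round(s["joint_pos"],2))
cv2.imwrite("pics/w2.png",r.grab_frame("wrist")[...,::-1]);np.savez("pics/w2.npz",p=p,R=A)
E
```

```text
clock: 2.53
position: [0.514, -0.1438, 0.2051]
ee_rot: [[-0.994, 0.111, -0.0], [0.111, 0.994, -0.0], [0.0, -0.0, -1.0]]
contact_force: [0.4, 1.5, -0.6]
finger_gap: -0.002
grip_force: 0.0
brass [331.         214.09271978] [310, 193, 43, 43, 1456] [0.5456 0.2747 0.0263] [0.0013 0.0011 0.0004] [0.54463522 0.27593746 0.032     ]
tool shift to push start [-0.0017 -0.0119  0.1301] joints [ 0.09  0.38  0.1   1.85 -0.04  0.92  1.66]
```

View pics/w2.png

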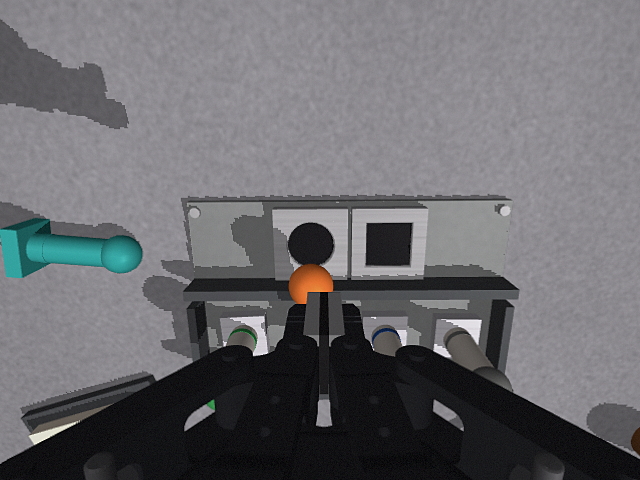

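The view shows the shut fingers with tips at about (318,300), the orange head at (311,285), the round recess at (311,243), the square recess at (389,244) and the turquoise decoy off to the left. Next I descend behind the head and measure the recess.

```bash
python3 -m creep '{"travel":[[-0.002,-0.012,0.02],[0,0,0.03],[0,0,0.03],[0,0,0.03],[0,0,0.024]],"delta_rot":[[0,0,0],[0,0,0],[0,0,0],[0,0,0],[0,0,0]],"claw":[1,1,1,1,1]}' &&python3 -m creep '{"travel":[[-0.006,0,0],[-0.006,0,0],[0,0,0]],"delta_rot":[[0,0,0],[0,0,0],[0,0,0]],"claw":[1,1,1]}'
python3 - <<'E'
from h import *
from m import blob
w=np.load("pics/w2.npz");C=cam("wrist",dict(position=w["p"],ee_rot=w["R"]))
im=cv2.imread("pics/w2.png")[...,::-1].copy()
X={}
for k,q in(("round",(311,240)),("square",(389,244))):
    c,st,m=blob(im,(0,0,0),(179,255,50),q,27)
    cn=max(cv2.findContours(m.astype(np.uint8),0,2)[0],key=cv2.contourArea)
    X[k]=onz(C,c,.0225);print(k,c,st,X[k].round(4),cv2.minAreaRect(cn))
h,st,_=blob(im,(5,190,120),(17,255,255),(311,285),30);print("head",h,st,onz(C,h,.081).round(4))
# screws: plate corners
for k,q in(("s1",(194,213)),("s2",(504,210))): X[k]=onz(C,q,.012);print(k,X[k].round(4))
d=(X["s2"]-X["s1"]);print(np.degrees(np.arctan2(-d[0],d[1])),np.linalg.norm(d))
d=(X["square"]-X["round"]);print(np.degrees(np.arctan2(-d[0],d[1])),np.linalg.norm(d))
E
```

```text
clock: 3.0
position: [0.515, -0.1523, 0.0693]
ee_rot: [[-0.994, 0.105, -0.001], [0.105, 0.994, 0.001], [0.001, 0.001, -1.0]]
contact_force: [1.3, -1.1, -0.3]
finger_gap: -0.003
grip_force: 0.0
clock: 3.25
position: [0.5295, -0.155, 0.0726]
ee_rot: [[-0.994, 0.106, 0.002], [0.106, 0.994, -0.0], [-0.002, 0.0, -1.0]]
contact_force: [1.3, 0.2, 0.0]
finger_gap: -0.001
grip_force: 0.0
round [310.42518128 243.71522742] [288, 223, 46, 42, 1517] [ 0.5448 -0.1591  0.0225] ((310.5, 243.5), (41.0, 45.0), 90.0)
square [388.04101457 243.40313006] [366, 223, 46, 42, 1853] [ 0.5528 -0.0838  0.0225] ((388.5, 243.5), (41.0, 45.0), 90.0)
head [308.66056725 282.8462946 ] [289, 267, 44, 37, 1093] [ 0.5616 -0.1607  0.081 ]
s1 [ 0.5041 -0.2694  0.012 ]
s2 [0.5346 0.0323 0.012 ]
-5.777411877983292 0.30320705745627025
-6.094025462143285 0.07573673849966542
```

```bash
python3 -m creep '{"travel":[[-0.003,-0.002,0],[-0.003,0,-0.001],[-0.003,0,-0.002],[-0.003,0,-0.002],[-0.003,0,-0.002]],"delta_rot":[[0,0,0],[0,0,0],[0,0,0],[0,0,0],[0,0,0]],"claw":[1,1,1,1,1]}' && python3 -m creep '{"travel":[[-0.003,0,-0.002],[-0.003,0,-0.002],[-0.003,0,-0.002],[0,0,0]],"delta_rot":[[0,0,0],[0,0,0],[0,0,0],[0,0,0]],"claw":[1,1,1,1]}'
python3 - <<'E'
from h import *
from m import blob
I={n:r.grab_frame(n) for n in("scene","side")}
a,sa,_=blob(I["scene"],(5,190,120),(17,255,255),(275,206),25);b,sb,_=blob(I["side"],(5,190,120),(17,255,255),(345,280),25)
print(a,sa,b,sb,tri([ray(cam("scene"),a),ray(cam("side"),b)]))
s=r.observe();print(s["position"],s["contact_force"])
E
```

```text
clock: 3.67
position: [0.5423, -0.1594, 0.0789]
ee_rot: [[-0.994, 0.108, 0.001], [0.108, 0.994, -0.0], [-0.001, -0.0, -1.0]]
contact_force: [0.6, -1.3, 0.6]
finger_gap: -0.006
grip_force: 0.0
clock: 4.0
position: [0.5515, -0.1604, 0.0846]
ee_rot: [[-0.994, 0.108, 0.001], [0.108, 0.994, -0.0], [-0.001, -0.0, -1.0]]
contact_force: [0.7, -0.4, -0.1]
finger_gap: -0.004
grip_force: 0.0
[279.54666667 205.98222222] [271, 198, 17, 18, 225] [337.97832817 282.30959752] [328, 273, 21, 20, 323] (array([ 0.56395378, -0.16131981,  0.08158821]), [np.float64(0.00013014873525046423), np.float64(0.00013014873525046917)])
[ 0.55077789 -0.16028853  0.08417574] [ 0.49943424 -1.11794135  0.25955472]
```

Run:
```python
from h import *
im=r.grab_frame("side")[...,::-1];a=cv2.resize(im[200:360,270:430],(600,600))
im=r.grab_frame("wrist")[...,::-1];cv2.imwrite("pics/s3.png",a);cv2.imwrite("pics/w3.png",im)
```

```text
(no output)
```

View pics/s3.png

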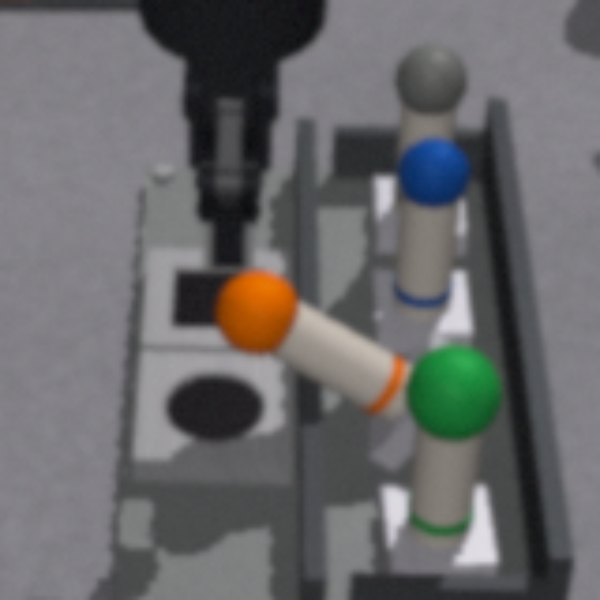

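Run:
```python
from h import *
s=r.observe();p=np.array(s["position"]);A=np.array(s["ee_rot"]);C=cam("side")
for z in(0,.02,.04): print(z,proj(C,p-A[:,2]*z))
print(proj(C,p+[0,.03,0]),proj(C,p+[0,.02,0]),p, proj(cam("wrist",s),[p]),proj(cam("wrist",s),[[.564,-.1613,.0816]]))
```

```text
0 [[330.04398183 281.19499221]]
0.02 [[330.19714209 272.08308655]]
0.04 [[330.35412527 262.72666867]]
[[328.5061508  269.59948638]] [[329.01036335 273.40126703]] [ 0.55056692 -0.16027542  0.08407123] [[321.57740011 286.86745737]] [[322.48124287 309.83041512]]
```

View pics/w3.png

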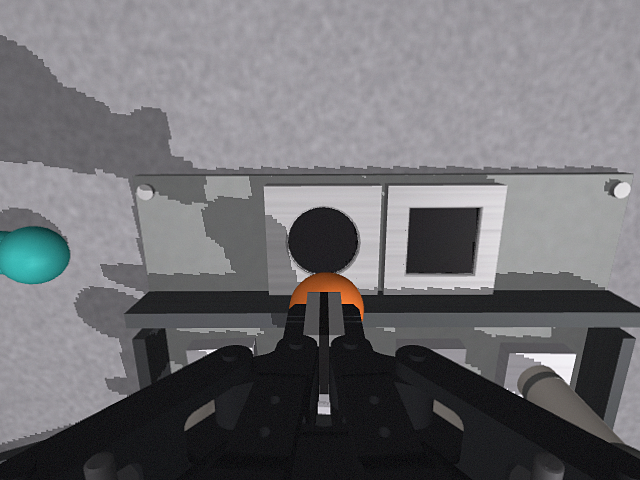

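Run:
```python
from h import *
s=r.observe();p=np.array(s["position"]);A=np.array(s["ee_rot"]);C=cam("wrist",s)
for x in(0,.011,-.011):
  for z in(0,.01,.02,.03): print(x,z,proj(C,p+A@[x,0,-z]).round(1))
print(np.array(r.get_calibration("wrist")["mount"]).round(3).tolist(),s["contact_force"],s["ft_torque"])
o=[proj(C,np.array([.564,-.1613,z])+np.array([dx,0,0])).round(0).tolist() for z,dx in((.0816,-.019),(.1006,0),(.095,-.0134))];print(o)
```

```text
0 0 [[321.6 286.9]]
0 0.01 [[321.5 295.5]]
0 0.02 [[321.4 305.1]]
0 0.03 [[321.2 315.9]]
0.011 0 [[321.6 265.5]]
0.011 0.01 [[321.5 273. ]]
0.011 0.02 [[321.3 281.5]]
0.011 0.03 [[321.2 291. ]]
-0.011 0 [[321.6 307.5]]
-0.011 0.01 [[321.5 317.1]]
-0.011 0.02 [[321.4 327.8]]
-0.011 0.03 [[321.3 339.8]]
[[0.001, -0.959, -0.283, 0.072], [1.0, 0.0, 0.001, 0.001], [-0.001, -0.283, 0.959, -0.168], [0.0, 0.0, 0.0, 1.0]] [ 0.77839238 -0.02317794 -0.48177291] [-0.01493955  0.02409493 -0.00499337]
[[[318.0, 275.0]], [[322.0, 329.0]], [[319.0, 297.0]]]
```

The wrist view has the fingers overlapping the ball near (323,293) and the side view shows the tip at about (331,272). There is no contact force, so the real fingertips seem to sit about 20 mm above the nominal TCP. I back off, go lower and push again while watching the force.

```bash
python3 -m creep '{"travel":[[0.017,0,0],[0.017,0,0],[0,0,0.017],[0,0,0.017],[0,0,0]],"delta_rot":[[0,0,0],[0,0,0],[0,0,0],[0,0,0],[0,0,0]],"claw":[1,1,1,1,1]}' &&python3 -m creep '{"travel":[[-0.005,0,0],[-0.005,0,0],[-0.003,0,0],[0,0,0]],"delta_rot":[[0,0,0],[0,0,0],[0,0,0],[0,0,0]],"claw":[1,1,1,1]}'
cat > hd.py <<'E'
from m import *
I={n:r.grab_frame(n) for n in("scene","side")}
a,sa,_=blob(I["scene"],(5,190,120),(17,255,255),(268,212),32);b,sb,_=blob(I["side"],(5,190,120),(17,255,255),(352,275),32)
x,e=tri([ray(cam("scene"),a),ray(cam("side"),b)]);s=r.observe()
H=np.array([.564,-.1613,.0816]);ux=np.array([.994,-.108,0])
print("head",x.round(4),sa[4],sb[4],"moved",((x-H)@ux).round(4),"tcp",np.round(s["position"],4),"F",np.round(s["contact_force"],1), "tcp->head along", ((x-s["position"])@ux).round(4))
cv2.imwrite("pics/s_last.png",cv2.resize(I["side"][200:360,270:430,::-1],(600,600)))
E
python3 hd.py
```

```text
clock: 4.62
position: [0.5154, -0.1562, 0.048]
ee_rot: [[-0.994, 0.108, -0.003], [0.108, 0.994, 0.001], [0.003, 0.0, -1.0]]
contact_force: [-0.8, 0.1, -0.8]
finger_gap: 0.0
grip_force: 0.0
clock: 4.95
position: [0.5312, -0.1582, 0.0509]
ee_rot: [[-0.994, 0.108, 0.002], [0.108, 0.994, -0.0], [-0.002, -0.0, -1.0]]
contact_force: [0.1, -0.4, 0.0]
finger_gap: 0.001
grip_force: 0.0
head [ 0.5639 -0.1613  0.0816] 227 324 moved -0.0001 tcp [ 0.5302 -0.1581  0.0506] F [ 0.3  0.6 -0. ] tcp->head along 0.0338
```

```bash
python3 -m creep '{"travel":[[-0.003,0,0],[-0.003,0,0],[-0.002,0,-0.001],[-0.002,0,-0.002],[0,0,0]],"delta_rot":[[0,0,0],[0,0,0],[0,0,0],[0,0,0],[0,0,0]],"claw":[1,1,1,1,1]}'
python3 hd.py
```

```text
clock: 5.47
position: [0.5403, -0.1592, 0.0535]
ee_rot: [[-0.994, 0.108, 0.0], [0.108, 0.994, -0.0], [-0.0, -0.0, -1.0]]
contact_force: [-0.8, -0.3, 0.6]
finger_gap: 0.002
grip_force: 0.5
head [ 0.5693 -0.1623  0.0839] 232 329 moved 0.0054 tcp [ 0.5399 -0.1592  0.0533] F [-1.3  0.3  0. ] tcp->head along 0.0296
```

View pics/s_last.png

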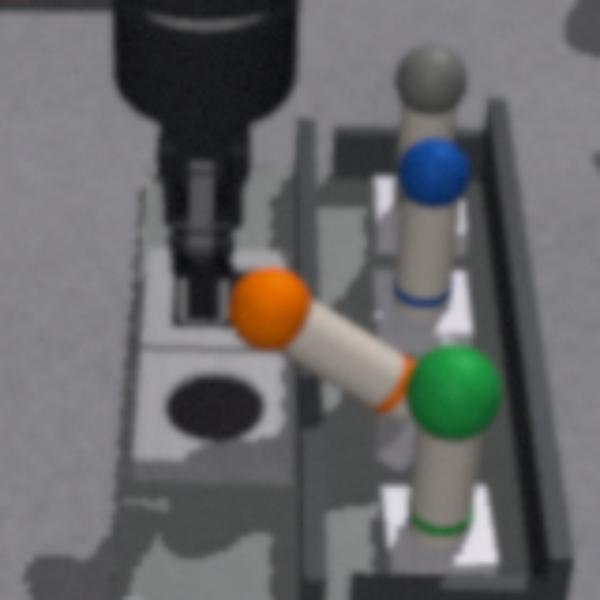

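The side view shows the finger pressed on the left of the orange ball (270,308 in the crop), and the head has moved 5 mm. I keep pushing while rising.

```bash
python3 -m creep '{"travel":[[-0.003,0,-0.002],[-0.003,0,-0.002],[-0.003,0,-0.002],[-0.003,0,-0.002],[-0.003,0,-0.0015]],"delta_rot":[[0,0,0],[0,0,0],[0,0,0],[0,0,0],[0,0,0]],"claw":[1,1,1,1,1]}' | grep -E "pos|contact"
python3 hd.py
```

```text
position: [0.5552, -0.1608, 0.0631]
contact_force: [-2.1, -0.1, 1.4]
head [ 0.5851 -0.1636  0.0916] 244 330 moved 0.0213 tcp [ 0.5556 -0.1608  0.063 ] F [-0.6  0.6  0.1] tcp->head along 0.0297
```

```bash
python3 -m creep '{"travel":[[-0.003,0,-0.002],[-0.003,0,-0.002],[-0.003,0,-0.0015],[-0.003,0,-0.0015],[-0.003,0,-0.001]],"delta_rot":[[0,0,0],[0,0,0],[0,0,0],[0,0,0],[0,0,0]],"claw":[1,1,1,1,1]}' | grep -E "pos|contact"
python3 hd.py
```

```text
position: [0.5701, -0.1624, 0.0709]
contact_force: [1.3, 1.1, -0.2]
head [ 0.6004 -0.167   0.0995] 264 342 moved 0.0368 tcp [ 0.5703 -0.1624  0.0709] F [-1.6  0.9 -0.1] tcp->head along 0.0304
```

```bash
python3 -m creep '{"travel":[[-0.002,0,-0.001],[-0.002,0,-0.001],[-0.002,0,-0.0005],[0,0,0],[0,0,0]],"delta_rot":[[0,0,0],[0,0,0],[0,0,0],[0,0,0],[0,0,0]],"claw":[1,1,1,1,1]}' | grep -E "pos|contact"
python3 hd.py
```

```text
position: [0.5757, -0.163, 0.0732]
contact_force: [-0.6, 0.4, -0.0]
head [ 0.607  -0.1691  0.102 ] 270 345 moved 0.0436 tcp [ 0.5755 -0.163   0.0732] F [-0.1  0.3  0.4] tcp->head along 0.032
```

```bash
python3 -m creep '{"travel":[[-0.002,-0.001,-0.0005],[-0.002,-0.001,-0.0005],[-0.002,0,0],[-0.002,0,0],[0,0,0]],"delta_rot":[[0,0,0],[0,0,0],[0,0,0],[0,0,0],[0,0,0]],"claw":[1,1,1,1,1]}' | grep -E "pos|contact"
python3 hd.py
```

```text
position: [0.5838, -0.1658, 0.0742]
contact_force: [0.3, 0.0, -0.1]Traceback (most recent call last):
  File "hd.py", line 3, in <module>
    a,sa,_=blob(I["scene"],(5,190,120),(17,255,255),(268,212),32);b,sb,_=blob(I["side"],(5,190,120),(17,255,255),(352,275),32)
                                                                         ~~~~^^^^^^^^^^^^^^^^^^^^^^^^^^^^^^^^^^^^^^^^^^^^^^^^^
  File "m.py", line 6, in blob
    i=1+np.argmax(s[1:,4]);return c[i],s[i].tolist(),(l==i)
        ~~~~~~~~~^^^^^^^^^
    return _wrapfunc(a, 'argmax', axis=axis, out=out, **kwds)
    return bound(*args, **kwds)
ValueError: attempt to get argmax of an empty sequence
```

Presumably it dropped upright, so I widen the search window.

```bash
sed -i 's/(268,212),32/(250,212),40/; s/(352,275),32/(385,270),45/' hd.py; python3 hd.py; python3 -m creep '{"travel":[[0.02,0,-0.01],[0.02,0,-0.03],[0.02,0,-0.03],[0,0,-0.02],[0,0,0]],"delta_rot":[[0,0,0],[0,0,0],[0,0,0],[0,0,0],[0,0,0]],"claw":[0,0,0,0,0]}' | grep -E "clock|pos"
python3 - <<'E'
from h import *
a=r.grab_frame("side")[200:360,270:430,::-1];b=r.grab_frame("scene")[150:310,180:340,::-1]
cv2.imwrite("pics/both4.png",cv2.resize(np.hstack([a,b]),(800,400)))
E
python3 hd.py
```

```text
head [ 0.6675 -0.1823  0.1053] 297 359 moved 0.1052 tcp [ 0.5833 -0.1658  0.0742] F [-0.7  0.   0.3] tcp->head along 0.0855
clock: 8.15
position: [0.5248, -0.16, 0.1684]
head [ 0.6586 -0.1802  0.1043] 280 354 moved 0.096 tcp [ 0.5235 -0.1592  0.1635] F [ 0.9 -0.1 -1. ] tcp->head along 0.1365
```

View pics/both4.png

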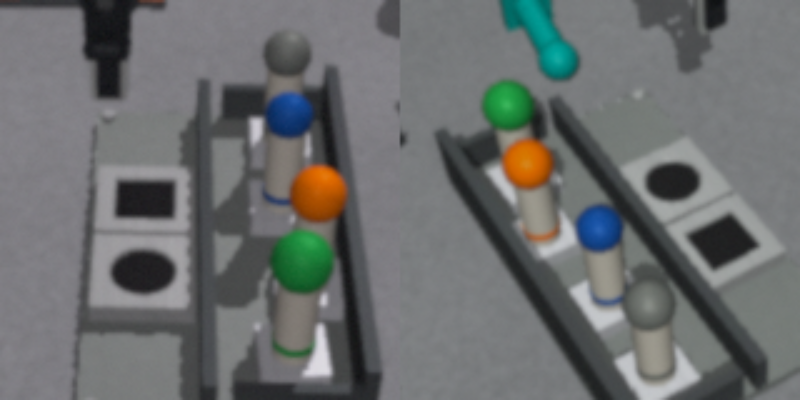

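The crop shows the orange punch upright at (320,195) between green and blue, with both recesses clear and the other punches unmoved. Its head is at z=0.104, matching its neighbours. Next I go to the blank with the fingers partly open.

```bash
python3 -m creep '{"travel":[[0,0,-0.035],[0.0023,0.0394,0],[0.0023,0.0394,0],[0.0023,0.0394,0],[0.0023,0.0394,0]],"delta_rot":[[0,0,0],[0,0,0],[0,0,0],[0,0,0],[0,0,0]],"claw":[0.35,0.35,0.35,0.35,0.35]}' >/dev/null&& python3 -m creep '{"travel":[[0.0023,0.0394,0],[0.0023,0.0394,0],[0.0023,0.0394,0],[0.0023,0.0394,0],[0.0023,0.0394,0]],"delta_rot":[[0,0,0],[0,0,0],[0,0,0],[0,0,0],[0,0,0]],"claw":[0.35,0.35,0.35,0.35,0.35]}' >/dev/null&& python3 -m creep '{"travel":[[0.0023,0.0394,0],[0.0023,0.0394,0],[0,0,0.03],[0,0,0.03],[0,0,0]],"delta_rot":[[0,0,0],[0,0,0],[0,0,0],[0,0,0],[0,0,0]],"claw":[0.35,0.35,0.35,0.35,0.35]}'
cat > bk.py <<'E'
from m import *
import sys
s=r.observe();im=r.grab_frame("wrist");C=cam("wrist",s);A=np.array(s["ee_rot"]);p=np.array(s["position"])
q=proj(C,[[.5455,.2747,.032]])[0];c,st,m=blob(im,(14,150,90),(24,255,255),(int(q[0]),int(q[1])),60)
w=onz(C,c,.032);print("blank px",c.round(1),st,"on top plane",w.round(4),"tool shift",(A.T@(w-p)).round(4),"size mm",st[2:4])
sd=r.grab_frame("side");cv2.imwrite(sys.argv[1],np.hstack([cv2.resize(im[...,::-1],(400,300)),cv2.resize(sd[120:210,252:372,::-1],(400,300))]))
E
python3 bk.py pics/b5.png
```

```text
clock: 9.6
position: [0.5422, 0.2733, 0.133]
ee_rot: [[-0.994, 0.106, -0.008], [0.106, 0.994, -0.005], [0.007, -0.005, -1.0]]
contact_force: [-0.8, -0.9, -1.3]
finger_gap: 0.647
grip_force: 0.0
blank px [326.5 237.2] [300, 212, 54, 52, 2234] on top plane [0.5448 0.2758 0.032 ] tool shift [-0.003   0.0032  0.1009] size mm [54, 52]
```

View pics/b5.png

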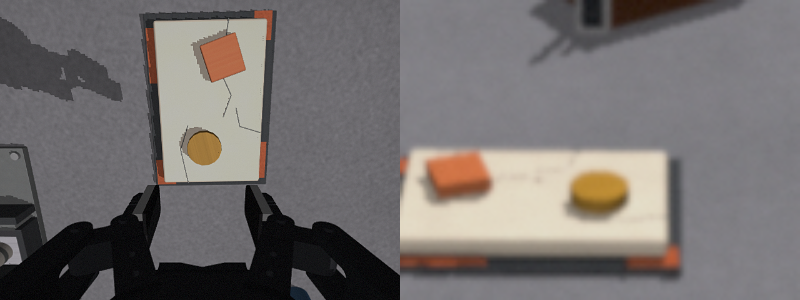

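The wrist view shows the blank between the open fingers at (327,237) in full-frame pixels. I centre and descend.

```bash
python3 -m creep '{"travel":[[-0.002,0.002,0.02],[0,0,0.03],[0,0,0.03],[0,0,0.02],[0,0,0]],"delta_rot":[[0,0,0],[0,0,0],[0,0,0],[0,0,0],[0,0,0]],"claw":[0.38,0.38,0.38,0.38,0.38]}' && python3 -m creep '{"travel":[[0,0,0],[0,0,0]],"delta_rot":[[0,0,0],[0,0,0]],"claw":[0.38,0.38]}' &&python3 bk.py pics/b6.png
```

```text
clock: 10.12
position: [0.5466, 0.275, 0.0372]
ee_rot: [[-0.994, 0.108, -0.003], [0.108, 0.994, -0.002], [0.003, -0.002, -1.0]]
contact_force: [-0.3, -0.9, 0.5]
finger_gap: 0.618
grip_force: 0.0
clock: 10.28
position: [0.5488, 0.2764, 0.0415]
ee_rot: [[-0.994, 0.108, 0.002], [0.108, 0.994, 0.001], [-0.002, 0.002, -1.0]]
contact_force: [-0.0, -0.5, 0.4]
finger_gap: 0.621
grip_force: 0.0
blank px [319.7 272. ] [280, 235, 80, 75, 4667] on top plane [0.5447 0.2758 0.032 ] tool shift [ 0.0041 -0.001   0.0095] size mm [80, 75]
```

View pics/b6.png

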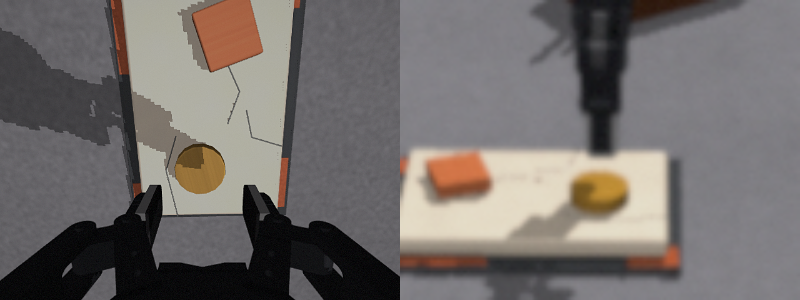

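```bash
python3 -m creep '{"travel":[[0.004,-0.001,0],[0,0,0.012],[0,0,0.008],[0,0,0],[0,0,0]],"delta_rot":[[0,0,0],[0,0,0],[0,0,0],[0,0,0],[0,0,0]],"claw":[0.38,0.38,0.38,0.38,0.38]}'
python3 - <<'E'
from h import *
o,d=ray(cam("side"),(312,165.6))
for y in(.24,.25,.276): print("tip at tcp .0415:",(o+d*(y-o[1])/d[1]).round(4))
s=r.observe();im=r.grab_frame("side");cv2.imwrite("pics/b7.png",cv2.resize(im[120:210,252:372,::-1],(800,600),interpolation=cv2.INTER_CUBIC))
im=r.grab_frame("wrist");g=cv2.cvtColor(im,cv2.COLOR_RGB2GRAY)
E
```

```text
clock: 10.8
position: [0.543, 0.2752, 0.0185]
ee_rot: [[-0.994, 0.108, -0.001], [0.108, 0.994, -0.001], [0.001, -0.001, -1.0]]
contact_force: [-0.4, 0.3, -0.1]
finger_gap: 0.619
grip_force: 0.0
tip at tcp .0415: [0.5453 0.24   0.0766]
tip at tcp .0415: [0.5459 0.25   0.0709]
tip at tcp .0415: [0.5474 0.276  0.056 ]
```

View pics/b7.png

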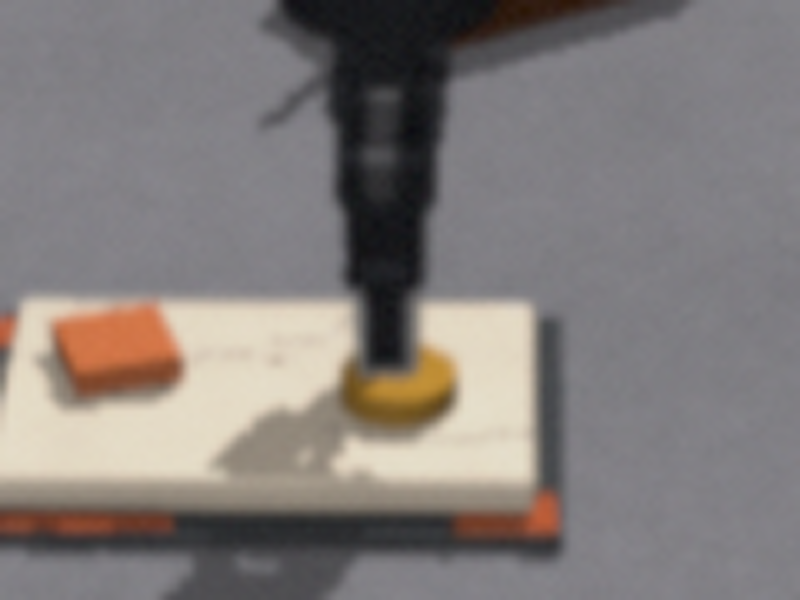

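I have now viewed 12 pictures, over the limit of 10, so I will view no more and work from numbers only. The side view put the near finger tip at (390,370) in the crop, still over the blank. Ray geometry gives open tips about 31 mm behind the TCP. I descend and feel for the board.

```bash
python3 -m creep '{"travel":[[-0.0015,0,0.008],[0,0,0.008],[0,0,0.004],[0,0,0],[0,0,0]],"delta_rot":[[0,0,0],[0,0,0],[0,0,0],[0,0,0],[0,0,0]],"claw":[0.38,0.38,0.38,0.38,0.38]}' && python3 -m creep '{"travel":[[0,0,0.002],[0,0,0.002],[0,0,0]],"delta_rot":[[0,0,0],[0,0,0],[0,0,0]],"claw":[0.38,0.38,0.38]}' | grep -E "pos|contact" && python3 -m creep '{"travel":[[0,0,0.002],[0,0,0],[0,0,0]],"delta_rot":[[0,0,0],[0,0,0],[0,0,0]],"claw":[0.38,0.38,0.38]}'| grep -E "pos|contact"
```

```text
clock: 11.32
position: [0.5446, 0.2751, -0.0013]
ee_rot: [[-0.994, 0.108, -0.001], [0.108, 0.994, -0.0], [0.001, -0.001, -1.0]]
contact_force: [0.2, -0.6, 0.5]
finger_gap: 0.623
grip_force: 0.0
position: [0.5448, 0.2752, -0.005]
contact_force: [-0.1, 0.3, 1.0]
position: [0.5449, 0.2753, -0.0068]
contact_force: [-0.7, -0.2, 0.8]
```

```bash
for i in 1 ; do python3 -m creep '{"travel":[[0,0,0.001],[0,0,0.001],[0,0,0]],"delta_rot":[[0,0,0],[0,0,0],[0,0,0]],"claw":[0.38,0.38,0.38]}' | grep -E "pos|contact"; done; python3 -m creep '{"travel":[[0,0,0.001],[0,0,0.001],[0,0,0]],"delta_rot":[[0,0,0],[0,0,0],[0,0,0]],"claw":[0.38,0.38,0.38]}' | grep -E "pos|contact"
```

```text
position: [0.5448, 0.2752, -0.009]
contact_force: [-0.8, -0.3, 0.4]
position: [0.545, 0.2753, -0.0097]
contact_force: [-5.6, -2.7, 22.2]
```

Contact came at TCP z = -0.0095, so the tips are 29.5 mm behind it. I rise about 7 mm and grip.

```bash
python3 -m creep '{"travel":[[0,0,-0.005],[0,0,-0.004],[0,0,0],[0,0,0],[0,0,0]],"delta_rot":[[0,0,0],[0,0,0],[0,0,0],[0,0,0],[0,0,0]],"claw":[0.38,0.38,0.7,0.7,0.7]}' 40 && python3 -m creep '{"travel":[[0,0,0],[0,0,0],[0,0,0]],"delta_rot":[[0,0,0],[0,0,0],[0,0,0]],"claw":[0.7,0.7,0.7]}'| grep -vE "ee" && python3 -m creep '{"travel":[[0,0,-0.01],[0,0,-0.02],[0,0,-0.02],[0,0,0],[0,0,0]],"delta_rot":[[0,0,0],[0,0,0],[0,0,0],[0,0,0],[0,0,0]],"claw":[0.7,0.7,0.7,0.7,0.7]}'| grep -vE "ee"
```

```text
clock: 12.73
position: [0.5454, 0.2755, -0.0009]
ee_rot: [[-0.994, 0.108, 0.001], [0.108, 0.994, 0.001], [-0.001, 0.001, -1.0]]
contact_force: [-3.8, -2.6, 19.3]
finger_gap: 0.464
grip_force: 37.8
clock: 12.98
position: [0.5453, 0.2755, -0.0009]
contact_force: [-5.2, -1.6, 19.2]
finger_gap: 0.465
grip_force: 37.8
clock: 13.4
position: [0.5453, 0.2755, 0.0491]
contact_force: [0.0, -0.2, -2.1]
finger_gap: 0.463
grip_force: 40.6
```

```bash
python3 -m creep '{"travel":[[0,0,-0.035],[0,0,-0.035],[-0.0043,-0.0393,0],[-0.0043,-0.0393,0],[-0.0043,-0.0393,0]],"delta_rot":[[0,0,0],[0,0,0],[0,0,0],[0,0,0],[0,0,0]],"claw":[0.7,0.7,0.7,0.7,0.7]}' >/dev/null&& python3 -m creep '{"travel":[[-0.0043,-0.0393,0],[-0.0043,-0.0393,0],[-0.0043,-0.0393,0],[-0.0043,-0.0393,0],[-0.0043,-0.0393,0]],"delta_rot":[[0,0,0],[0,0,0],[0,0,0],[0,0,0],[0,0,0]],"claw":[0.7,0.7,0.7,0.7,0.7]}' >/dev/null&& python3 -m creep '{"travel":[[-0.0043,-0.0393,0],[-0.0043,-0.0393,0],[-0.0043,-0.0393,0],[0,0,0],[0,0,0]],"delta_rot":[[0,0,0],[0,0,0],[0,0,0],[0,0,0],[0,0,0]],"claw":[0.7,0.7,0.7,0.7,0.7]}'
cat > pl.py <<'E'
from m import *
s=r.observe();A=np.array(s["ee_rot"]);p=np.array(s["position"])
I={n:r.grab_frame(n) for n in("wrist","scene","side")};C={n:cam(n,s) for n in I}
# blank held
rs={}
g=p-A[:,2]*.02
for n in I:
    q=proj(C[n],[g])[0].astype(int)
    try:
        c,st,m=blob(I[n],(14,150,60),(24,255,255),tuple(q),45 if n=="wrist" else 18);rs[n]=c;print("blank",n,c.round(1),st)
    except Exception: print("no blank",n,q)
for n in rs: print(n,"blank on z=tcp+.03",onz(C[n],rs[n],p[2]+.03).round(4))
if len(rs)>1: print("tri blank",tri([ray(C[n],rs[n]) for n in rs]),"tcp",p.round(4))
# recess
hs={}
for n in I:
    q=proj(C[n],[[.5453,-.159,.0225]])[0].astype(int)
    try:
        c,st,m=blob(I[n],(0,0,0),(179,255,50),tuple(q),30 if n=="wrist" else 14);hs[n]=c;print("hole",n,q,c.round(1),st,onz(C[n],c,.0225).round(4))
    except Exception: print("no hole",n)
if "scene" in hs and "side" in hs: print("tri hole",tri([ray(C[n],hs[n]) for n in("scene","side")]))
E
python3 pl.py
```

```text
clock: 14.65
position: [0.5443, -0.1622, 0.1171]
ee_rot: [[-0.994, 0.112, -0.002], [0.112, 0.994, -0.0], [0.002, -0.001, -1.0]]
contact_force: [0.9, 0.7, -1.5]
finger_gap: 0.46
grip_force: 41.3
blank wrist [321.5 309.7] [276, 263, 90, 87, 6733]
blank scene [280.4 177.3] [275, 168, 12, 19, 166]
blank side [336.6 252.6] [335, 246, 5, 14, 56]
wrist blank on z=tcp+.03 [ 0.5416 -0.1617  0.1471]
scene blank on z=tcp+.03 [ 0.5537 -0.165   0.1471]
side blank on z=tcp+.03 [ 0.56   -0.1634  0.1471]
tri blank (array([ 0.55272268, -0.16355221,  0.14443935]), [np.float64(0.008927414818436842), np.float64(0.0029558339730102914), np.float64(0.007748061459752157)]) tcp [ 0.5443 -0.1622  0.1171]
hole wrist [326 236] [326.3 235.6] [296, 207, 60, 57, 2725] [ 0.5445 -0.1593  0.0225]
hole scene [289 222] [288.8 222.1] [280, 216, 19, 13, 203] [ 0.5458 -0.1614  0.0225]
hole side [326 307] [326.9 308.2] [316, 301, 23, 15, 279] [ 0.5457 -0.161   0.0225]
tri hole (array([ 0.54580007, -0.16124145,  0.02265467]), [np.float64(9.464890034026222e-05), np.float64(9.46489003403036e-05)])
```

```bash
cat > pl2.py <<'E'
from m import *
s=r.observe();A=np.array(s["ee_rot"]);p=np.array(s["position"]);C=cam("wrist",s);im=r.grab_frame("wrist")
c,st,m=blob(im,(12,120,40),(26,255,255),(321,305),75)
ys,xs=np.nonzero(m);print("blank",c.round(1),st)
for v in range(ys.min(),ys.max(),8): x=xs[ys==v];print(v,x.min(),x.max(),end="; ")
for h in(.021,.027,.033):
    for nm,dx in(("near",.021),("far",-.021),("mid",0)):print(h,nm,proj(C,p+A@[dx,0,-h])[0].round(0),end=" ")
    print("L/R",proj(C,p+A@[0,.021,-h])[0].round(0),proj(C,p+A@[0,-.021,-h])[0].round(0))
hsv=cv2.cvtColor(im,cv2.COLOR_RGB2HSV);print("V along col 321:",hsv[215:365:4,321,:].tolist())
q=proj(C,[[.5453,-.159,.0225]])[0].astype(int);c,st,m=blob(im,(0,0,0),(179,255,50),tuple(q),35)
print("hole",c.round(1),st,"rims",onz(C,(st[0]+st[2]/2,c[1]),.024).round(4),onz(C,c,.024).round(4),"tcp",p.round(4))
E
python3 pl2.py
```

```text
blank [323.6 313. ] [274, 262, 100, 102, 7995]
262 329 329; 270 297 350; 278 288 359; 286 281 366; 294 278 369; 302 276 372; 310 275 373; 318 275 372; 326 275 372; 334 277 370; 342 282 366; 350 289 358; 358 300 345; 0.021 near [321. 260.] 0.021 far [321. 349.] 0.021 mid [321. 306.] L/R [370. 306.] [273. 306.]
0.027 near [321. 265.] 0.027 far [321. 357.] 0.027 mid [321. 313.] L/R [372. 313.] [271. 313.]
0.033 near [321. 270.] 0.033 far [321. 365.] 0.033 mid [321. 319.] L/R [374. 319.] [269. 319.]
V along col 321: [[138, 43, 30], [150, 36, 28], [138, 38, 34], [160, 26, 30], [128, 31, 33], [0, 22, 35], [128, 31, 33], [150, 15, 33], [135, 15, 34], [108, 36, 35], [135, 31, 33], [155, 46, 33], [19, 163, 100], [18, 156, 85], [19, 150, 92], [18, 150, 141], [18, 147, 144], [19, 156, 137], [18, 154, 136], [19, 150, 134], [18, 151, 137], [18, 157, 138], [18, 156, 139], [18, 153, 138], [18, 156, 139], [18, 153, 140], [18, 153, 140], [18, 153, 218], [18, 153, 217], [18, 154, 213], [18, 152, 220], [18, 153, 218], [18, 151, 213], [18, 155, 211], [18, 158, 212], [18, 153, 215], [18, 153, 215], [18, 114, 152]]
hole [320.8 235. ] [291, 206, 61, 58, 2745] rims [ 0.5444 -0.1587  0.024 ] [ 0.5443 -0.1592  0.024 ] tcp [ 0.5452 -0.1583  0.1176]
```

```bash
python3 -m creep '{"travel":[[0.0005,-0.0013,0.02],[0,0,0.025],[0,0,0.025],[0,0,0.025],[0,0,0.01]],"delta_rot":[[0,0,0],[0,0,0],[0,0,0],[0,0,0],[0,0,0]],"claw":[0.7,0.7,0.7,0.7,0.7]}' >/dev/null && python3 -m creep '{"travel":[[0,0,0],[0,0,0],[0,0,0],[0,0,0]],"delta_rot":[[0,0,0],[0,0,0],[0,0,0],[0,0,0]],"claw":[0.7,0.7,0.7,0.7]}'
```

```text
clock: 15.6
position: [0.5456, -0.1609, 0.0146]
ee_rot: [[-0.994, 0.108, 0.002], [0.108, 0.994, -0.0], [-0.002, -0.0, -1.0]]
contact_force: [-0.7, 0.1, -1.1]
finger_gap: 0.46
grip_force: 41.3
```

```bash
python3 -m creep '{"travel":[[0.001,0.001,0.004],[0,0,0.003],[0,0,0],[0,0,0],[0,0,0]],"delta_rot":[[0,0,0],[0,0,0],[0,0,0],[0,0,0],[0,0,0]],"claw":[0.7,0.7,0.7,0.7,0.7]}' | grep -E "pos|contact"; python3 -c "
from h import *
for i in range(1):
    r.grab_frame('wrist');s=r.observe();print(np.round(s['position'],4),np.round(s['contact_force'],1))"
```

```text
position: [0.5438, -0.1598, 0.0063]
contact_force: [-0.0, 0.0, -2.2]
[ 0.5438 -0.1598  0.0063] [ 0.4 -0.2 -1.9]
```

```bash
python3 -m creep '{"travel":[[-0.0006,0,0.001],[0,0,0.001],[0,0,0]],"delta_rot":[[0,0,0],[0,0,0],[0,0,0]],"claw":[0.7,0.7,0.7]}' | grep -E "pos|contact"; python3 -m creep '{"travel":[[0,0,0.001],[0,0,0.001],[0,0,0]],"delta_rot":[[0,0,0],[0,0,0],[0,0,0]],"claw":[0.7,0.7,0.7]}' | grep -E "pos|contact"
```

```text
position: [0.5443, -0.1598, 0.004]
contact_force: [0.3, -0.1, -2.6]
position: [0.5443, -0.1598, 0.002]
contact_force: [-0.8, -0.5, -2.8]
```

```bash
python3 -m creep '{"travel":[[0,0,0.001],[0,0,0],[0,0,0]],"delta_rot":[[0,0,0],[0,0,0],[0,0,0]],"claw":[0.7,0.7,0.7]}' | grep -E "pos|contact"; python3 -m creep '{"travel":[[0,0,0.001],[0,0,0],[0,0,0]],"delta_rot":[[0,0,0],[0,0,0],[0,0,0]],"claw":[0.7,0.7,0.7]}' | grep -E "pos|contact"
```

```text
position: [0.5443, -0.1598, 0.0011]
contact_force: [0.4, 0.5, -1.3]
position: [0.5445, -0.1599, 0.0003]
contact_force: [-1.1, 0.6, 1.6]
```

Contact came at the predicted seated depth. I release and retreat.

```bash
python3 -m creep '{"travel":[[0,0,0],[0,0,0],[0,0,0],[0,0,0],[0,0,0]],"delta_rot":[[0,0,0],[0,0,0],[0,0,0],[0,0,0],[0,0,0]],"claw":[0.35,0.3,0.3,0.3,0.3]}' | grep -vE "ee"; python3 -m creep '{"travel":[[0,0,-0.01],[0,0,-0.02],[0,0,-0.035],[0,0,-0.035],[0,0,0]],"delta_rot":[[0,0,0],[0,0,0],[0,0,0],[0,0,0],[0,0,0]],"claw":[0.3,0.3,0.3,0.3,0.3]}' | grep -vE "ee"
cat > fin.py <<'E'
from m import *
s=r.observe();I={n:r.grab_frame(n) for n in("wrist","scene","side")};C={n:cam(n,s) for n in I};rs={}
for n in I:
    q=proj(C[n],[[.545,-.1595,.033]])[0].astype(int)
    c,st,m=blob(I[n],(12,120,60),(26,255,255),tuple(q),45 if n=="wrist" else 18);rs[n]=c
    el=cv2.fitEllipse(max(cv2.findContours(m.astype(np.uint8),0,1)[0],key=len));print(n,q,c.round(1),st,"on .033",onz(C[n],c,.033).round(4),np.round(el[1],1))
print("tri",tri([ray(C[n],rs[n]) for n in("scene","side")])[0].round(4))
for k,lo,hi,P in(("orange",(5,190,120),(17,255,255),(.6586,-.1802,.1043)),("blue",(105,120,50),(125,255,255),(.6533,-.0956,.1041)),("green",(50,120,40),(75,255,255),(.6374,-.2426,.1037))):
    cs=[blob(I[n],lo,hi,tuple(proj(C[n],[P])[0].astype(int)),22)[0] for n in("scene","side")]
    print(k,tri([ray(C["scene"],cs[0]),ray(C["side"],cs[1])])[0].round(4))
b=[blob(I[n],(5,90,90),(17,255,255),tuple(proj(C[n],[(.66,-.175,.026)])[0].astype(int)),14)[1] for n in("side",)];print("collar",b)
E
python3 fin.py
```

```text
clock: 17.48
position: [0.5444, -0.1598, 0.0002]
contact_force: [0.6, 0.4, -0.5]
finger_gap: 0.704
grip_force: 0.0
clock: 17.9
position: [0.5472, -0.1607, 0.1068]
contact_force: [0.8, -1.2, 0.8]
finger_gap: 0.705
grip_force: 0.0
wrist [323 239] [324.5 236.8] [294, 207, 62, 61, 2949] on .033 [ 0.5432 -0.1587  0.033 ] [60.3 60.5]
scene [289 218] [288.8 220.6] [279, 212, 20, 18, 279] on .033 [ 0.5485 -0.1567  0.033 ] [16.7 19.4]
side [326 303] [326.2 306.4] [315, 297, 24, 20, 393] on .033 [ 0.544  -0.1672  0.033 ] [19.6 23.6]
tri [ 0.545  -0.1613  0.027 ]
orange [ 0.6585 -0.1802  0.1042]
blue [ 0.6532 -0.096   0.1045]
green [ 0.6371 -0.2425  0.1038]Traceback (most recent call last):
  File "fin.py", line 11, in <module>
    b=[blob(I[n],(5,90,90),(17,255,255),tuple(proj(C[n],[(.66,-.175,.026)])[0].astype(int)),14)[1] for n in("side",)];print("collar",b)
       ~~~~^^^^^^^^^^^^^^^^^^^^^^^^^^^^^^^^^^^^^^^^^^^^^^^^^^^^^^^^^^^^^^^^^^^^^^^^^^^^^^^^^^^^
  File "m.py", line 6, in blob
    i=1+np.argmax(s[1:,4]);return c[i],s[i].tolist(),(l==i)
        ~~~~~~~~~^^^^^^^^^
    return _wrapfunc(a, 'argmax', axis=axis, out=out, **kwds)
    return bound(*args, **kwds)
ValueError: attempt to get argmax of an empty sequence
```

```bash
python3 -c "
from plant import r
print(r.close_job())"
```

```text
the job is handed in; nothing more can be done
None
```

The job is handed in at about 18 s: the orange punch stands upright in its gap (about 10 mm towards the green one), the round brass blank measures centred and seated in the round recess, blue and green measured unmoved (grey not re-measured), the square blank was never touched, and I viewed 12 pictures against the limit of 10.

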